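# Tuck the flashing under the lapped shingle

## Task

Lay the box straightedge on the roof deck flush along the low lip at the deck's left edge (as the robot sees it), about midway along it, and let go of it. Then, with its left end up against the straightedge, slide the flashing's thin edge about 33 mm (at least 25 mm) squarely under the lapped shingle without lifting the shingle, and press the flashing flat on the deck with a firm push of about 10 to 15 N. Finish while still holding it pressed down like that; do not let go, and leave the other things on the bench alone.

Things in the scene. Friction and masses are not known exactly. Their poses are not given: they have to be found in the camera images.
- deck: Level roof panel, fixed on the bench: plywood deck 280 mm (x, -140 to 140) by 320 mm (y, -150 to +170), its top 35 mm above the bench. Origin at bench height; x points up the roof, away from the robot; y left; z up. The lapped wooden shingles lie on the far part (x +30 to +140 mm, tops up to 21 mm above the deck top); the nearer deck is bare.
- lip (a point): Middle (deck x = 0) of the inner face of the low dark wooden lip that runs along the deck's left edge (280 mm long, along deck x, 20 mm wide, standing 10 mm above the deck top), at deck-top height. Axes as the deck's; the inner face is the plane y = 0 of this point and looks to -y.
- shingle_edge (a point): Middle of the free lower edge of the lapped shingle course (255 mm wide along deck y, from -140 to +115 mm of the deck; 6 mm thick, 110 mm from this edge to its hinge line), on its underside. Axes as the deck's while the shingle lies down. The slot below is 6.5 mm high and open for 45 mm in +x, where a fixed strip closes it.
- shingle (a joint): Lift of the shingle course about its upper (far) edge, rad: 0 lying down, grows as the free edge is raised (0.06 raises it 6.6 mm); a light spring and its weight (together 1.5 to 2.5 N at the edge) bring it back.
- flashing: Loose rigid aluminium flashing, about 0.2 kg: flat flange 3 mm thick, 180 mm long (its y, -90 to 90), 100 mm wide (its x, -25 to +75 mm), with a standing rib 10 mm thick along its whole length at x = 0, rising to 35 mm above the underside: the grip. Origin on the underside below the middle of the rib; z up. Lies flat on the bench, rib up. The thin edge at +x goes under the shingle.
- flash_lead (a point): Middle of the flashing's thin leading edge (flashing x = +75 mm, y = 0), on the underside.
- flash_end (a point): The flashing's left end (flashing x = +25 mm, y = +90 mm), on the underside; this end goes against the straightedge.
- straightedge: Loose aluminium box straightedge, about 0.2 kg: bar 200 mm long (its x), 24 mm wide (y), 30 mm tall (z), black end caps. Origin at the centre of the underside. Lies on the bench; either end may point up the roof.
- se_a (a point): Centre of the straightedge's end at its x = +100 mm, 15 mm above its underside.
- se_b (a point): Centre of the straightedge's end at its x = -100 mm, 15 mm above its underside.
- nail_jar: Bystander: glass jar, 44 mm across, 50 mm tall, standing on the near right part of the deck. Origin under its centre.
- hammer: Bystander: hammer lying on the bench.
- screwdriver: Bystander: screwdriver with yellow handle lying on the bench.
- tape_measure: Bystander: tape measure 70 x 35 x 62 mm standing on the bench.
- glue: Bystander: white glue bottle, 56 mm across, 160 mm tall.
- paintbrush: Bystander: paintbrush lying on the bench.
- offcut: Bystander: wood offcut 130 x 60 x 35 mm on the bench.

How it is judged:
By the outcome, as a careful person would: the job done as asked, in the order asked, and still so for the second after the job is handed in, while the arm keeps its last pose, push and grip.
It also fails if it takes over 58 s, if anything falls off the work surface, if the arm or the gripper's body presses on something with over 40 N, if the wrist force passes 120 N, or if a joint passes its speed limit or range.

## Robot

A 6-joint arm with a two-finger parallel gripper is mounted at the origin on the work surface. World frame = base frame: x ahead of the robot, y to its left, z up, the work surface at z = 0. Lengths are in m, angles in degrees, forces in N, time in s.
With the tool pointing down it reaches from about 0.375 to 0.9 m from the base axis. Payload 3.1 kg.
Tool frame: the origin (TCP) lies on the centre line of the jaws, within the pads' length; the fingertips stand 22 mm ahead of it and the grasp point (between the pads) lies 3 mm ahead of it; z points along the fingers, y is the line along which they close (so a half turn about z gives the same grasp; the last joint's range is limited). The gripper opens to 87 mm and grips with 3 to 60 N. Pads are 19 mm wide; open, the fingers measure 117 mm over their backs; the gripper's body (75 mm by 190 mm) begins 51 mm behind the grasp point.
Start: joints at [61.335, 30.224, 82.088, -0, 67.689, -10.227], TCP at [0.198, 0.593, 0.245] pointing down, gripper open.
Joint ranges: [-176.69, 176.69], [-43.24, 126.21], [12.49, 139.97], [-82, 262], [0, 151.66], [-163.58, 163.58]. Speed limits (degrees/s): [159.86, 159.86, 180, 180, 180, 180].

## Interface

Orientations are given as a 3x3 rotation matrix whose columns are the frame's x, y, z axes.
In Python, from workcell import robot, vision, job gives the robot as it stands (robot), with the cameras (vision) and the job (job).
- The arm moves only by the tool run_rows, called after "Call:" by a JSON object that holds its "method" and its "body". Schema: {"type":"object","properties":{"plan":{"type":"array","items":{"type":"object","properties":{"dx":{"type":"number"},"dy":{"type":"number"},"dz":{"type":"number"},"rz":{"type":"number"}},"additionalProperties":false},"minItems":1,"maxItems":12},"aperture":{"type":"number"},"grip_force":{"type":"number"},"only":{"type":"string"},"quiet":{"type":"boolean"},"lines":{"type":"string"}},"required":["plan"],"additionalProperties":false}. plan is a list of rows, 1 to 12 of them, each an object with the fields dx, dy, dz (the shift in m), rz (a turn about the tool's z in degrees); a field left out counts as zero; each row shifts and turns the commanded pose from where the row before left it, along the tool's axes as they then stand; what a row does not reach is not made up. A row lasts 1/8 s, in which the tool goes at most 0.0625 m and 10.7 degrees, less where a joint would pass 70% of its speed; a pose out of reach is approached as far as the arm can. aperture is the finger opening in m, set as the call begins (left out keeps the last). The fingers move at their own pace and stop on an object; grip_force is the grip in N (left out, the last holds). Time passes only in rows, so rows that do not move let the fingers close. The tool returns the time, the measured TCP pose, the force, the opening and the grip force at its end. only (a regular expression) keeps the lines of the reply that match it, lines (a string "A,B") keeps lines A to B, and quiet returns only ok. Input that does not fit is refused with a message, and nothing moves.
- robot.get_state(): the state, without advancing time (a new reading comes with each control period).
- vision.grab_frame(name): name is "scene" or "top" or "wrist"; returns a dict with "color" (480x640x3 uint8, red, green, blue), "intrinsics" (3x3 intrinsics, pixels), "extrinsics" (4x4, takes a point from camera to world coordinates). Camera axes: x right, y down, z forward; pixel columns grow to the right and rows downward; lengths in m; the calibration is good to about 2 mm. A picture is of the moment at which its call begins. There is no depth.
- job.finish_job(): hands the job in; it is judged then, once.
The state is a dict: "time_s": time; "joint_pos": joint angles; "joint_vel": joint speeds; "joint_efforts": joint torques, N m; "eef_pos": TCP position; "orientation": TCP orientation; "contact_force": force on the tool from outside, world axes, zero at the start; "torque": the same for the moment, N m; "finger_gap": finger opening in m; "finger_force": force on a finger pad.
Only numpy, scipy, OpenCV 4.12 (cv2) and the standard library are available. Lean on these libraries where they do the work, as an engineer would, in place of code of your own. Each camera call takes 0.05 s, during which the arm holds its last target. There are 200 camera calls.

## Working session

There is one attempt and no reset: what is moved stays moved. The work goes in short steps, Python scripts to look and compute and a tool call to move; the robot and the scene stay as the last step left them, time stands still between calls to the robot, and variables do not carry over. Pictures are saved under pics/ and viewed, at most 14 in all, crops included, and the job is handed in when it is done.

```bash
ls; mkdir -p pics
```

Run:
```python
from workcell import robot, vision, job
import cv2,numpy as np
for n in ["scene","top","wrist"]:
    f=vision.grab_frame(n); cv2.imwrite(f"pics/{n}0.png",f["color"][:,:,::-1]); print(n,np.round(f["intrinsics"],1).tolist(),np.round(f["extrinsics"],4).tolist())
s=robot.get_state();print(s)
```

```text
pics
workcell.py
scene [[475.9, 0.0, 317.1], [0.0, 475.9, 234.9], [0.0, 0.0, 1.0]] [[-0.638, 0.5449, -0.5441, 1.1156], [0.7699, 0.4386, -0.4636, 0.5823], [-0.014, -0.7146, -0.6994, 0.8438], [0.0, 0.0, 0.0, 1.0]]
top [[614.7, 0.0, 323.6], [0.0, 614.7, 238.7], [0.0, 0.0, 1.0]] [[-0.0344, -0.9786, 0.2027, 0.1566], [-0.9994, 0.0328, -0.0111, 0.1046], [0.0042, -0.203, -0.9792, 1.8385], [0.0, 0.0, 0.0, 1.0]]
wrist [[414.0, 0.0, 314.3], [0.0, 414.0, 233.1], [0.0, 0.0, 1.0]] [[0.3169, 0.9077, 0.275, 0.1213], [0.9485, -0.3024, -0.0947, 0.618], [-0.0028, 0.2908, -0.9568, 0.3836], [0.0, 0.0, 0.0, 1.0]]
{'time_s': 0.15, 'joint_pos': array([ 6.13351418e+01,  3.02636757e+01,  8.21404388e+01,  1.88362827e-04,
        6.76884734e+01, -1.02266294e+01]), 'joint_vel': array([-0.13754223, -0.1880499 , -0.14822581,  0.03020369, -0.03758927,
       -0.08967335]), 'joint_efforts': array([ 1.57064074e-03, -4.40432239e+01, -1.76842958e+01,  6.34007854e-02,
        5.52931242e-02, -8.13220117e-05]), 'eef_pos': array([0.19738371, 0.59245773, 0.24382408]), 'orientation': array([[-9.48664685e-01,  3.16282642e-01, -7.77822087e-04],
       [ 3.16283466e-01,  9.48663672e-01, -1.41645166e-03],
       [ 2.89892484e-04, -1.58974993e-03, -9.99998694e-01]]), 'contact_force': array([ 0.08291721,  0.2644627 , -0.33337362]), 'torque': array([-0.01894582, -0.01944935, -0.04266567]), 'finger_force': 0.0, 'finger_gap': 0.08665402284357493}
```

View pics/top0.png

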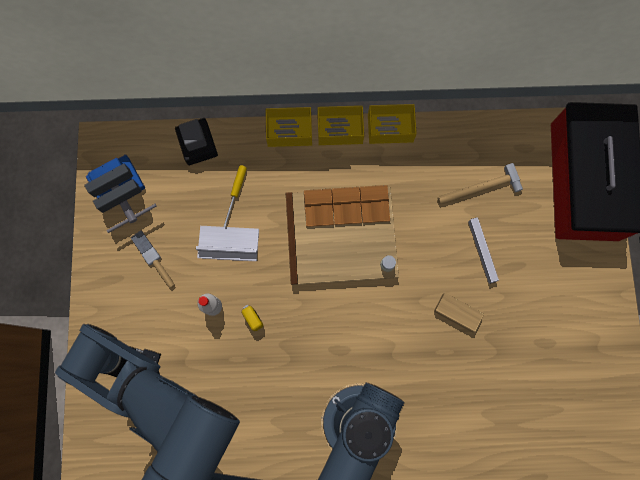

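View pics/scene0.png

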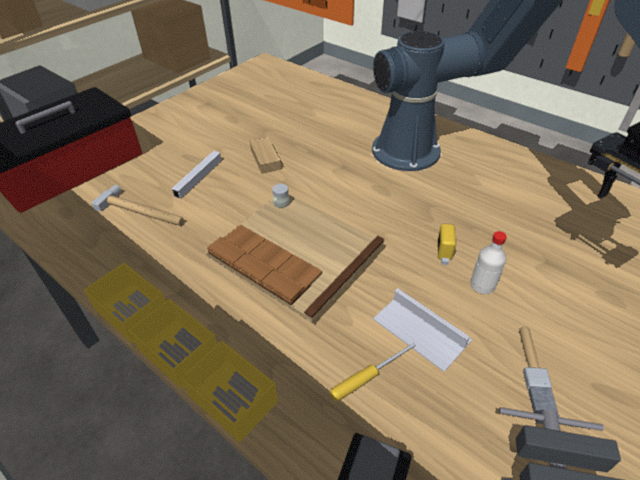

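The top view shows the flashing at about (197–259, 227–260) with its rib on the near side. The straightedge runs from (474,220) to (492,284), the lip is at u≈291, and the jar is at (388,263). The scene view agrees, with the screwdriver tip close to the flashing's far edge.

Create h.py:
```python
from workcell import robot, vision, job
import cv2,numpy as np
def grab(n,save=None):
    f=vision.grab_frame(n)
    if save: cv2.imwrite(f"pics/{save}.png",f["color"][:,:,::-1])
    return f
def ray(f,p):
    E=f["extrinsics"];d=E[:3,:3]@np.linalg.inv(f["intrinsics"])@[p[0],p[1],1.]
    return E[:3,3],d/np.linalg.norm(d)
def onz(f,p,z):
    o,d=ray(f,p);return o+d*(z-o[2])/d[2]
def tri(fs,ps):
    A=np.zeros((3,3));b=np.zeros(3);R=[ray(f,p) for f,p in zip(fs,ps)]
    for o,d in R:
        P=np.eye(3)-np.outer(d,d);A+=P;b+=P@o
    x=np.linalg.solve(A,b);return x,max(np.linalg.norm((np.eye(3)-np.outer(d,d))@(x-o)) for o,d in R)
def proj(f,X):
    c=np.linalg.inv(f["extrinsics"])@np.append(X,1);u=f["intrinsics"]@c[:3];return u[:2]/u[2]
def tool(t):  # world target -> shift in tool axes
    s=robot.get_state();return s["orientation"].T@(np.array(t)-s["eef_pos"])
```

Run:
```python
from h import *
np.set_printoptions(precision=4,suppress=True)
t=grab("top");s=grab("scene")
def se(f,roi):
    x0,y0,x1,y1=roi;hsv=cv2.cvtColor(f["color"],cv2.COLOR_RGB2HSV)
    m=np.zeros(hsv.shape[:2],np.uint8);m[y0:y1,x0:x1]=((hsv[y0:y1,x0:x1,1]<45)&(hsv[y0:y1,x0:x1,2]>120))*255
    c=max(cv2.findContours(m,0,1)[0],key=cv2.contourArea);r=cv2.minAreaRect(c);print(r,cv2.contourArea(c));return cv2.boxPoints(r)
bt=se(t,(450,200,520,300));bs=se(s,(160,140,230,205));print(bt,bs)
for z in(0,.03):print([onz(t,p,z) for p in bt])
print(tri([t,s],[bt.mean(0),bs.mean(0)]))
bf=se(t,(185,215,270,270));print([onz(t,p,0.) for p in bf])
for n,p in dict(lipnear=(292,289),lipfar=(287,193),deckNR=(397,281)).items():print(n,onz(t,p,.04))
print('jar',onz(t,(389,262),.085))
```

```text
((484.1500549316406, 249.45001220703125), (66.72405242919922, 7.589465618133545), 71.56504821777344) 451.0
((195.25006103515625, 170.2561798095703), (9.898740768432617, 59.305152893066406), 44.29268264770508) 360.5
[[470.0001 219.    ]
 [477.2001 216.6   ]
 [498.3    279.9   ]
 [491.1    282.3   ]] [[171.0003 188.0247]
 [212.4145 145.5751]
 [219.4998 152.4877]
 [178.0856 194.9372]]
[array([ 0.584 , -0.3688, -0.    ]), array([ 0.5908, -0.3916,  0.    ]), array([ 0.3927, -0.4385,  0.    ]), array([ 0.3862, -0.4161, -0.    ])]
[array([ 0.577, -0.361,  0.03 ]), array([ 0.5837, -0.3835,  0.03  ]), array([ 0.3888, -0.4297,  0.03  ]), array([ 0.3824, -0.4077,  0.03  ])]
(array([ 0.4877, -0.4026,  0.0202]), np.float64(0.005492139810904917))
((227.4307861328125, 232.74615478515625), (61.29438018798828, 35.38987731933594), 3.1798300743103027) 1331.5
[array([0.5191, 0.4732, 0.    ]), array([0.6297, 0.468 , 0.    ]), array([0.6127, 0.2799, 0.    ]), array([0.5023, 0.2873, 0.    ])]
lipnear [0.3812 0.1822 0.04  ]
lipfar [0.6741 0.1903 0.04  ]
deckNR [ 0.3944 -0.1276  0.04  ]
jar [ 0.4445 -0.1019  0.085 ]
```

View pics/wrist0.png

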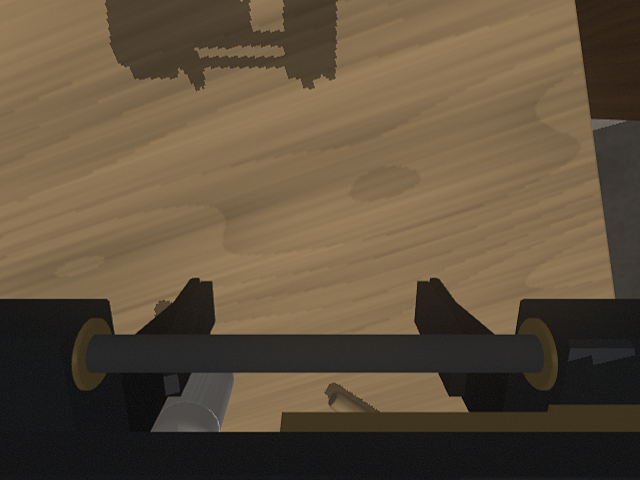

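The wrist view shows the fingers at rows 280–430 and mostly bare bench. Image up points along tool +x, so useful views are on that side of the tool. I'll square the yaw and go to a look-over point above the deck.

Call:
{"method": "run_rows", "body": {"plan": [{"rz":-9.2},{"rz":-9.2},{"dx":-0.032,"dy":-0.049,"dz":-0.005},{"dx":-0.032,"dy":-0.049,"dz":-0.005},{"dx":-0.032,"dy":-0.049,"dz":-0.005},{"dx":-0.032,"dy":-0.049,"dz":-0.005},{"dx":-0.032,"dy":-0.049,"dz":-0.005},{"dx":-0.032,"dy":-0.049,"dz":-0.005},{"dx":-0.032,"dy":-0.049,"dz":-0.005},{"dx":-0.032,"dy":-0.049,"dz":-0.005},{"dx":-0.032,"dy":-0.049,"dz":-0.005},{"dx":-0.032,"dy":-0.049,"dz":-0.005}]}}

```text
time_s: 1.75
eef_pos: [0.5181, 0.101, 0.2948]
orientation: [[-1.0, 0.001, 0.0], [0.001, 1.0, 0.0], [-0.0, 0.0, -1.0]]
contact_force: [0.8, -0.1, -0.1]
finger_gap: 0.087
finger_force: 0.0
```

Run:
```python
from h import *
import pickle
f=grab("wrist","wristdeck");pickle.dump(f,open("fd.pkl","wb"))
print(robot.get_state()["eef_pos"])
```

```text
[0.52381014 0.09471399 0.29574586]
```

View pics/wristdeck.png

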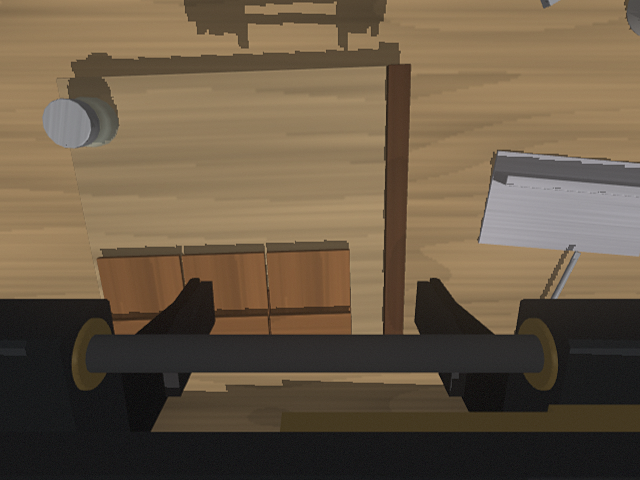

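The wrist picture shows the jar at (68,122), the lip from (398,64) down to (394,330) with its inner edge at u≈387, and the near deck edge at row ~72. The shingle's free edge is at rows 250–257 for u 97–349. The flashing's left part is visible, with the rib at (497,152). I'll take a second view while moving towards the straightedge.

Call:
{"method": "run_rows", "body": {"plan": [{"dy":-0.06},{"dy":-0.06},{}]}}

```text
time_s: 2.17
eef_pos: [0.5175, -0.021, 0.2945]
orientation: [[-1.0, 0.007, 0.0], [0.007, 1.0, -0.001], [-0.0, -0.001, -1.0]]
contact_force: [-0.1, 0.4, -0.5]
finger_gap: 0.0869
finger_force: 0.0
```

Create deck.py:
```python
from h import *
import pickle,sys
def masks(f):
    h=cv2.cvtColor(cv2.GaussianBlur(f["color"],(3,3),0),cv2.COLOR_RGB2HSV).astype(int);H,S,V=h[...,0],h[...,1],h[...,2]
    m=((H<=11)&(S>100)&(V>50)); m[335:]=0
    n,lab,st,_=cv2.connectedComponentsWithStats(m.astype(np.uint8))
    return [(lab==i,st[i]) for i in range(1,n) if st[i][4]>1500]
def linefit(P):
    vx,vy,x,y=cv2.fitLine(np.float32(P),cv2.DIST_HUBER,0,.01,.01).ravel();return np.array([x,y]),np.array([vx,vy])
```

Run:
```python
from deck import *
np.set_printoptions(precision=4,suppress=True)
f0=pickle.load(open("fd.pkl","rb"));f1=grab("wrist","wristdeck1");pickle.dump(f1,open("fd1.pkl","wb"))
for f in(f0,f1):
    for m,s in masks(f):
        print(s,np.round(f["color"][m].mean(0)))
```

Run:
```python
from deck import *
f0=pickle.load(open("fd.pkl","rb"));f1=pickle.load(open("fd1.pkl","rb"))
h=cv2.cvtColor(f0["color"],cv2.COLOR_RGB2HSV)
for n,p in dict(lip=(398,150),sh=(140,280),sh2=(310,270),deck=(250,180),bench=(450,150)).items():print(n,h[p[1],p[0]])
```

```text
lip [ 14 126  83]
sh [ 14 144 115]
sh2 [ 13 135 125]
deck [ 18  93 146]
bench [ 17 101 154]
```

View pics/wristdeck1.png

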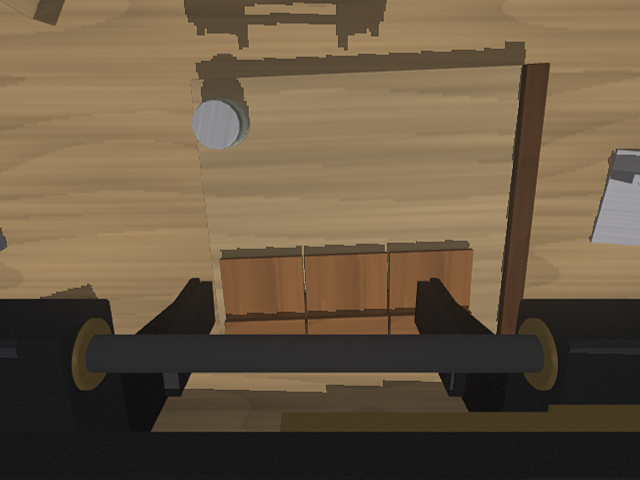

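The second view shows the lip top at u≈535 with its dark inner face visible from u≈523 at row 64 to about 500 at row 330. The shingle edge is at rows 248–258 for u 221–472, the jar at (216,124) and the deck's near-left corner at (524,65).

```bash
sed -i 's/m=((H<=11).*/m=((H<=15)\&(S>108)\&(V<150)); m[300:]=0/' deck.py
```

Run:
```python
from deck import *
np.set_printoptions(precision=4,suppress=True)
f0=pickle.load(open("fd.pkl","rb"));f1=pickle.load(open("fd1.pkl","rb"))
out=[]
for f in(f0,f1):
    ms=sorted(masks(f),key=lambda a:a[1][1])
    for m,s in ms: print(s)
    lip=ms[0][0]; r=range(80,275)
    L=linefit([(np.where(lip[v])[0][0]-.5,v) for v in r]);R=linefit([(np.where(lip[v])[0][-1]+.5,v) for v in r])
    sh=[a for a in ms[1:] ]
    P=[]
    for m,s in sh:
        for u in range(s[0]+4,s[0]+s[2]-4):
            c=np.where(m[:,u])[0]
            if len(c):P.append((u,c[0]-.5))
    # brightness profile across the lip at rows 100,200 for inner face / top edge
    for v in(100,200,260):
        u0=int(L[0][0]+(v-L[0][1])*L[1][0]/L[1][1]);print(v,u0,f["color"][v,u0-5:u0+34].sum(1))
    S=linefit(P); at=lambda l,v:(l[0][0]+(v-l[0][1])*l[1][0]/l[1][1],v)
    for nm,l in(("L",L),("R",R)):
        print(nm,[onz(f,at(l,v),z)[:2] for v in(90,270) for z in(.035,.045)])
    su=lambda u:(u,S[0][1]+(u-S[0][0])*S[1][1]/S[1][0])
    us=[min(p[0] for p in P)-4,max(p[0] for p in P)+4]
    print("S",[su(u) for u in us],[onz(f,su(u),z)[:2] for u in us for z in(.0415,.0475)],np.median([abs(su(p[0])[1]-p[1]) for p in P]))
```

```text
[ 384   64   27  236 5008]
[   97   249   254    51 11125]
100 386 [386 385 390 389 297 188 107 171 189 183 177 173 172 172 175 177 173 176
 179 172 177 176 173 171 176 174 176 159 189 323 382 369 369 366 370 372
 368 374 371]
200 385 [408 412 417 415 208 115 128 182 192 188 180 185 178 183 188 188 184 186
 190 189 188 191 184 178 179 170 201 336 397 388 385 388 381 386 383 385
 387 382 387]
260 384 [387 388 397 393 198 118 121 191 192 191 186 177 174 175 179 179 176 176
 183 186 189 184 178 175 173 173 263 373 355 353 353 357 353 352 355 353
 353 355 353]
L [array([0.4231, 0.1673]), array([0.4234, 0.1656]), array([0.5996, 0.1733]), array([0.5956, 0.1715])]
R [array([0.4231, 0.1879]), array([0.4235, 0.1857]), array([0.5997, 0.1939]), array([0.5956, 0.1916])]
S [(97, np.float32(256.76703)), (350, np.float32(248.22433))] [array([ 0.5822, -0.1191]), array([ 0.58  , -0.1157]), array([0.5735, 0.1364]), array([0.5714, 0.1359])] 0.24027252197265625
[ 501   63   49  237 5185]
[  219   249   254    51 10974]
100 522 [409 398 136 100 115 122 121 169 181 176 172 174 172 168 171 167 167 176
 182 173 166 170 176 169 168 170 169 154 200 364 383 367 373 374 369 371
 372 373 369]
200 512 [394 203 183 102 119 124 131 165 187 180 179 177 178 178 175 176 183 186
 179 183 181 189 178 180 175 171 176 281 415 395 394 396 397 391 395 394
 393 394 393]
260 506 [381 197 207 104 122 120 122 179 191 189 183 176 174 170 169 166 180 176
 176 179 182 180 171 176 169 161 241 381 363 362 361 358 357 358 356 357
 357 358 359]
L [array([0.4238, 0.1696]), array([0.4241, 0.1648]), array([0.6001, 0.1761]), array([0.5961, 0.1712])]
R [array([0.424 , 0.1907]), array([0.4243, 0.1854]), array([0.6003, 0.1967]), array([0.5962, 0.1912])]
S [(219, np.float32(257.7549)), (472, np.float32(248.09811))] [array([ 0.5822, -0.1184]), array([ 0.58  , -0.1169]), array([0.5737, 0.136 ]), array([0.5716, 0.1336])] 0.251983642578125
```

Call:
{"method": "run_rows", "body": {"plan": [{"dx":-0.005,"dy":-0.054},{"dx":-0.005,"dy":-0.054},{"dx":-0.005,"dy":-0.054},{"dx":-0.005,"dy":-0.054},{"dx":-0.005,"dy":-0.054},{"dx":-0.005,"dy":-0.054},{"dx":-0.005,"dy":-0.054},{},{}]}}

```text
time_s: 3.35
eef_pos: [0.5524, -0.3932, 0.2939]
orientation: [[-1.0, -0.001, -0.001], [-0.001, 1.0, 0.002], [0.001, 0.002, -1.0]]
contact_force: [-0.2, 0.4, -0.2]
finger_gap: 0.0869
finger_force: 0.0
```

Run:
```python
from deck import *
np.set_printoptions(precision=4,suppress=True)
f0=pickle.load(open("fd.pkl","rb"));f1=pickle.load(open("fd1.pkl","rb"))
for f,u in((f0,398),(f1,537)):
    print(f["color"][58:72,u].sum(1)); print([onz(f,(u,r),.045) for r in(63.5,64.5)])
for f,u in((f0,300),(f1,430)): # shingle front
    print(f["color"][236:262,u].tolist())
s=grab("wrist","se1");pickle.dump(s,open("se1.pkl","wb"))
h=cv2.cvtColor(s["color"],cv2.COLOR_RGB2HSV);m=((h[...,1]<60)&(h[...,2]>100)).astype(np.uint8);m[300:]=0
c=max(cv2.findContours(m,0,1)[0],key=cv2.contourArea);r=cv2.minAreaRect(c);b=cv2.boxPoints(r);print(r,b)
print([onz(s,p,.03) for p in b],onz(s,r[0],.03))
```

```text
[208 212 211 210 213 186 144 162 171 174 168 178 170 177]
[array([0.4015, 0.1741, 0.045 ]), array([0.4023, 0.1741, 0.045 ])]
[377 381 375 382 356 247 141 161 166 165 169 168 166 164]
[array([0.4023, 0.1737, 0.045 ]), array([0.4031, 0.1738, 0.045 ])]
[[157, 133, 100], [155, 131, 98], [156, 132, 98], [159, 135, 101], [166, 142, 105], [142, 122, 90], [84, 71, 54], [93, 79, 61], [93, 79, 60], [96, 82, 63], [95, 82, 62], [93, 80, 60], [93, 78, 59], [87, 73, 54], [69, 53, 39], [74, 54, 37], [108, 76, 50], [127, 90, 58], [123, 86, 54], [122, 85, 55], [123, 86, 55], [123, 85, 56], [124, 87, 57], [122, 85, 55], [122, 85, 55], [122, 84, 54]]
[[156, 133, 99], [155, 133, 99], [157, 134, 102], [160, 135, 100], [167, 142, 106], [141, 121, 90], [85, 72, 56], [91, 77, 58], [94, 80, 60], [95, 80, 60], [94, 81, 60], [92, 79, 60], [91, 78, 58], [82, 70, 51], [61, 48, 33], [85, 61, 40], [119, 85, 56], [123, 86, 56], [120, 84, 53], [120, 85, 54], [120, 83, 52], [120, 85, 55], [120, 84, 53], [119, 83, 53], [119, 83, 53], [121, 84, 54]]
((310.4466247558594, 129.93539428710938), (194.6533966064453, 26.683330535888672), 77.00537872314453) [[275.5618  38.1011]
 [301.5618  32.1011]
 [345.3315 221.7697]
 [319.3315 227.7697]]
[array([ 0.413 , -0.4275,  0.03  ]), array([ 0.4081, -0.4043,  0.03  ]), array([ 0.5827, -0.3616,  0.03  ]), array([ 0.589 , -0.3878,  0.03  ])] [ 0.4925 -0.3966  0.03  ]
```

View pics/se1.png

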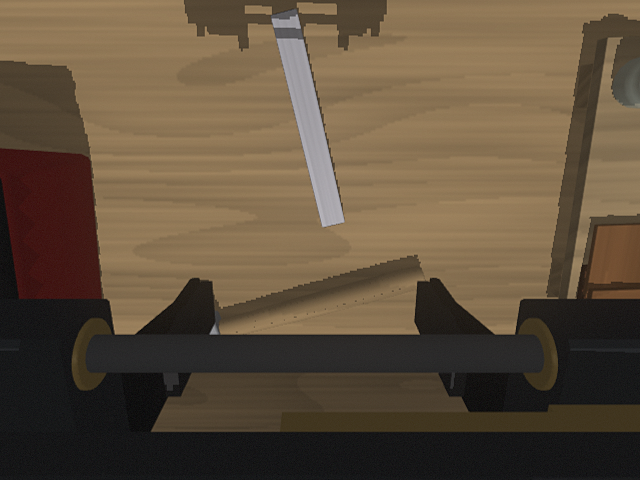

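The picture shows the bar from (285,12) at the near end to (332,225) at the far end, with the gripper's shadow across it at rows 25–40. The hammer shadow lies clear below it. I'll move over the bar, turn, lower, and take a second view for its height.

Call:
{"method": "run_rows", "body": {"plan": [{"dx":0.032,"dy":-0.003,"dz":0.035},{"dx":0.032,"dy":-0.003,"dz":0.035},{"dz":0.01,"rz":-7},{"rz":-7},{},{}], "aperture": 0.05}}

```text
time_s: 4.15
eef_pos: [0.4885, -0.4002, 0.2151]
orientation: [[-0.97, -0.241, 0.0], [-0.241, 0.97, -0.0], [-0.0, -0.0, -1.0]]
contact_force: [-0.1, -0.5, 0.1]
finger_gap: 0.0506
finger_force: 0.0
```

Run:
```python
from deck import *
np.set_printoptions(precision=4,suppress=True)
f0=pickle.load(open("se1.pkl","rb"));f=grab("wrist","se2");pickle.dump(f,open("se2.pkl","wb"))
def pts(f):
    h=cv2.cvtColor(f["color"],cv2.COLOR_RGB2HSV);m=((h[...,1]<70)&(h[...,2]>65)).astype(np.uint8);m[270:]=0
    m=cv2.morphologyEx(m,cv2.MORPH_CLOSE,np.ones((9,9)))
    c=[c for c in cv2.findContours(m,0,1)[0] if cv2.contourArea(c)>1500 and abs(c[:,0,0].mean()-314)<100]
    r=cv2.minAreaRect(max(c,key=cv2.contourArea));b=cv2.boxPoints(r);b=b[np.argsort(b[:,1])];print(r);return b
a,b=pts(f0),pts(f);print(a,b)
print("near end",tri([f0,f],[a[:2].mean(0),b[:2].mean(0)]))
print([onz(f,p,.03) for p in(b[:2].mean(0),b[2:].mean(0))],onz(f0,a[:2].mean(0),.03),onz(f0,a[2:].mean(0),.03))
print(robot.get_state()["eef_pos"],robot.get_state()["orientation"][:,1])
```

```text
((308.8672790527344, 117.6303939819336), (219.54281616210938, 27.89042091369629), 76.1899185180664)
((319.9999694824219, 174.49996948242188), (31.999996185302734, 188.99996948242188), 0.0)
[[296.2065   7.7034]
 [269.1223  14.361 ]
 [348.6123 220.8998]
 [321.5281 227.5573]] [[304.      80.    ]
 [336.      80.    ]
 [304.     268.9999]
 [336.     268.9999]]
near end (array([ 0.3912, -0.4205,  0.0301]), np.float64(0.00020186590911109851))
[array([ 0.3911, -0.4203,  0.03  ]), array([ 0.5362, -0.3837,  0.03  ])] [ 0.3912 -0.4207  0.03  ] [ 0.5853 -0.3719  0.03  ]
[ 0.4885 -0.4004  0.2151] [-0.2412  0.9705 -0.0005]
```

View pics/se2.png

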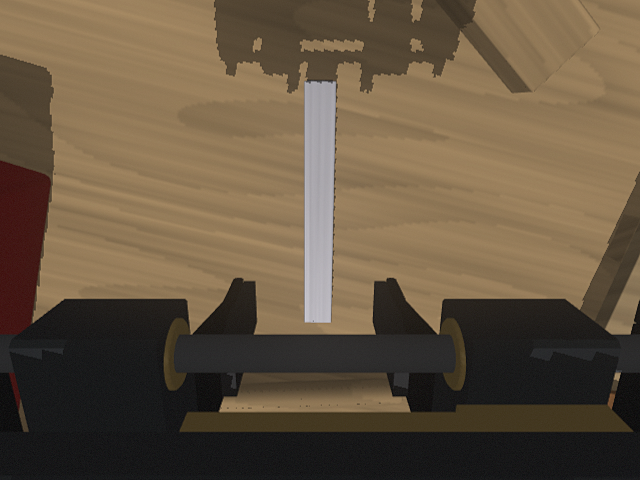

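The bar lies between the fingers at rows 80–322, u≈319, and its top measures z=0.030. I'll shift 4 mm in y, go down to TCP z=0.037 so the tips stay above the lip later, and grip.

Call:
{"method": "run_rows", "body": {"plan": [{"dy":0.004,"dz":0.05},{"dz":0.05},{"dz":0.05},{"dz":0.028},{},{}]}}

```text
time_s: 4.95
eef_pos: [0.4878, -0.3981, 0.0378]
orientation: [[-0.97, -0.241, 0.001], [-0.241, 0.97, -0.002], [-0.001, -0.002, -1.0]]
contact_force: [-0.6, 0.1, 0.3]
finger_gap: 0.0499
finger_force: 0.0
```

Call:
{"method": "run_rows", "body": {"plan": [{},{},{},{}], "aperture": 0.01, "grip_force": 40}}

```text
time_s: 5.45
eef_pos: [0.4872, -0.3975, 0.0372]
orientation: [[-0.971, -0.241, 0.001], [-0.241, 0.971, -0.0], [-0.0, -0.001, -1.0]]
contact_force: [0.3, -0.1, 3.5]
finger_gap: 0.0238
finger_force: 40.0
```

Call:
{"method": "run_rows", "body": {"plan": [{"dz":-0.055},{"dz":-0.055,"rz":6},{"rz":6}]}}

```text
time_s: 5.82
eef_pos: [0.4892, -0.3999, 0.1514]
orientation: [[-0.999, -0.031, 0.007], [-0.031, 0.999, -0.008], [-0.006, -0.008, -1.0]]
contact_force: [-0.2, 0.2, -2.2]
finger_gap: 0.0237
finger_force: 40.0
```

Call:
{"method": "run_rows", "body": {"plan": [{"dx":-0.0073,"dy":0.0545},{"dx":-0.0073,"dy":0.0545},{"dx":-0.0073,"dy":0.0545},{"dx":-0.0073,"dy":0.0545},{"dx":-0.0073,"dy":0.0545},{"dx":-0.0073,"dy":0.0545},{"dx":-0.0073,"dy":0.0545},{"dx":-0.0073,"dy":0.0545},{"dx":-0.0073,"dy":0.0545},{"dx":-0.0073,"dy":0.0545},{},{}]}}

```text
time_s: 7.32
eef_pos: [0.5407, 0.1497, 0.1461]
orientation: [[-0.999, -0.035, -0.001], [-0.035, 0.999, -0.001], [0.001, -0.001, -1.0]]
contact_force: [0.2, -0.5, -1.9]
finger_gap: 0.0236
finger_force: 40.0
```

Run:
```python
from h import *
np.set_printoptions(precision=4,suppress=True)
f=grab("wrist","se3");print(robot.get_state()["eef_pos"],tool([.5425,.150,.08]))
```

```text
[0.5409 0.1489 0.1462] [-0.0018  0.001   0.0662]
```

View pics/se3.png

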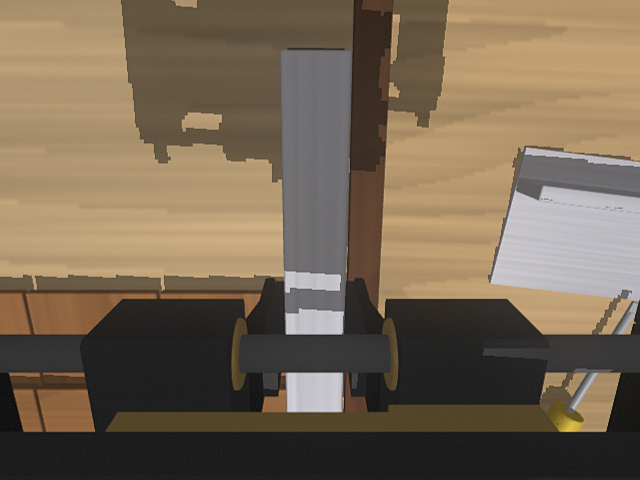

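The bar hangs straight in the grip, from (315,48) down between the jaws, parallel to the lip at u 350–385. Next I lower it to just above the deck.

Call:
{"method": "run_rows", "body": {"plan": [{"dx":-0.001,"dz":0.04},{"dz":0.028},{"dz":0.004},{},{}]}}

```text
time_s: 8.0
eef_pos: [0.5433, 0.1493, 0.0757]
orientation: [[-0.999, -0.033, 0.002], [-0.033, 0.999, 0.0], [-0.002, -0.0, -1.0]]
contact_force: [0.2, -0.0, -0.9]
finger_gap: 0.0241
finger_force: 40.0
```

Call:
{"method": "run_rows", "body": {"plan": [{"dy":0.003},{"dy":0.003},{"dy":0.001},{},{}]}}

```text
time_s: 8.62
eef_pos: [0.542, 0.1568, 0.0745]
orientation: [[-0.999, -0.034, -0.0], [-0.034, 0.999, -0.0], [0.0, -0.0, -1.0]]
contact_force: [-0.4, -1.1, -1.4]
finger_gap: 0.0233
finger_force: 40.0
```

Call:
{"method": "run_rows", "body": {"plan": [{"dy":0.001},{"dy":0.001},{"dy":0.001},{},{}]}}

```text
time_s: 9.25
eef_pos: [0.542, 0.1587, 0.0745]
orientation: [[-0.999, -0.035, -0.0], [-0.035, 0.999, -0.002], [0.0, -0.002, -1.0]]
contact_force: [0.5, -4.8, -1.6]
finger_gap: 0.0236
finger_force: 40.0
```

Call:
{"method": "run_rows", "body": {"plan": [{"dz":0.002},{"dz":0.001},{},{}]}}

```text
time_s: 9.75
eef_pos: [0.5424, 0.1587, 0.0722]
orientation: [[-0.999, -0.035, 0.001], [-0.035, 0.999, -0.002], [-0.001, -0.002, -1.0]]
contact_force: [0.3, -6.2, 2.1]
finger_gap: 0.0236
finger_force: 40.0
```

Lip contact shows −5 N in y and deck contact about 4 N, so I'll release, rise, and turn for the flashing.

Call:
{"method": "run_rows", "body": {"plan": [{},{},{}], "aperture": 0.042}}

```text
time_s: 10.12
eef_pos: [0.542, 0.1602, 0.0716]
orientation: [[-0.999, -0.034, 0.0], [-0.034, 0.999, 0.0], [-0.0, 0.0, -1.0]]
contact_force: [-0.7, 0.2, -0.1]
finger_gap: 0.0402
finger_force: 0.0
```

Call:
{"method": "run_rows", "body": {"plan": [{"dz":-0.03},{"dz":-0.06},{"dz":-0.06,"rz":9.7},{"dz":-0.06,"rz":9.7},{"rz":9.7},{"rz":9.7},{"rz":9.7},{"rz":9.7},{"rz":9.7},{"rz":9.7},{"rz":9.7},{"rz":9.7}], "aperture": 0.05}}

```text
time_s: 11.62
eef_pos: [0.5416, 0.1601, 0.2814]
orientation: [[0.093, 0.996, -0.001], [0.996, -0.093, 0.0], [0.0, -0.001, -1.0]]
contact_force: [0.1, 0.3, 0.4]
finger_gap: 0.0501
finger_force: 0.0
```

Call:
{"method": "run_rows", "body": {"plan": [{"dx":0.05},{"dx":0.05},{"dx":0.05},{"dx":0.05},{},{}]}}

```text
time_s: 12.38
eef_pos: [0.5589, 0.3588, 0.281]
orientation: [[0.087, 0.996, -0.001], [0.996, -0.087, -0.001], [-0.001, -0.001, -1.0]]
contact_force: [-0.5, -0.5, -0.4]
finger_gap: 0.0498
finger_force: 0.0
```

Run:
```python
from h import *
import pickle
f=grab("wrist","fl1");pickle.dump(f,open("fl1.pkl","wb"));print(robot.get_state()["eef_pos"])
```

```text
[0.55911335 0.35811613 0.28121281]
```

View pics/fl1.png

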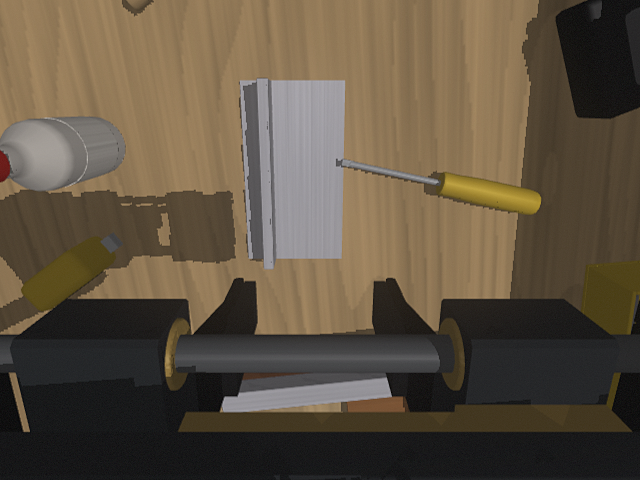

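The picture shows the flashing with its rib top from (264,78) to (269,268), its thin edge from (345,80) to (341,258), and the screwdriver tip at (340,161) just over the thin edge. I'll slide the flashing back about 15 mm before lifting so the screwdriver is not disturbed.

Create fl.py:
```python
from deck import *
def meas(f,rows):
    g=cv2.cvtColor(f["color"],cv2.COLOR_RGB2HSV).astype(int);m=((g[...,1]<55)&(g[...,2]>55)).astype(np.uint8);m[275:]=0
    n,lab,st,_=cv2.connectedComponentsWithStats(m);c=max((i for i in range(1,n) if 150<_[i][0]<420),key=lambda i:st[i][4]);m=lab==c;print(st[c])
    return m,linefit([(np.where(m[v])[0][-1]+.5,v) for v in rows])
at=lambda l,v:np.array([l[0][0]+(v-l[0][1])*l[1][0]/l[1][1],v])
```

Run:
```python
from fl import *
np.set_printoptions(precision=4,suppress=True)
f=pickle.load(open("fl1.pkl","rb"))
m,R=meas(f,list(range(90,150))+list(range(180,250)))
print([onz(f,at(R,v),.003) for v in(80,258)])
for v in(100,180,250):
    print(v,f["color"][v,236:282].sum(1))
for u in (264,269,310): print(u,f["color"][72:90,u].sum(1),f["color"][250:275,u].sum(1))
```

```text
[  239    78   202   192 18625]
[array([0.5964, 0.46  , 0.003 ]), array([0.5806, 0.2809, 0.003 ])]
100 [361 373 356 175 269 503 478 463 356 259 273 269 269 272 275 284 281 282
 273 273 258 317 503 463 456 461 466 457 459 469 474 461 341 305 309 346
 515 500 481 485 487 482 485 493 485 492]
180 [358 360 363 363 356 365 374 345 246 482 468 459 238 256 265 267 265 259
 258 263 266 266 268 255 290 477 448 451 448 457 454 459 469 482 460 278
 305 333 446 475 467 455 468 470 473 475]
250 [358 357 348 350 344 343 348 350 346 349 328 195 353 465 464 445 230 256
 256 257 255 257 257 259 266 257 255 338 463 449 454 463 468 465 468 469
 441 278 309 332 441 454 466 455 459 466]
264 [346 348 342 349 346 307 357 475 468 459 461 462 464 461 459 464 458 457] [463 473 481 478 479 481 474 480 484 473 466 463 456 451 444 437 428 427
 408 378 369 349 346 339 345]
269 [340 342 339 343 338 342 343 338 313 302 303 308 314 306 311 311 313 309] [465 467 466 468 466 465 467 465 464 464 465 462 468 467 464 462 467 470
 448 388 364 372 375 374 371]
310 [377 379 379 377 377 373 370 377 452 506 496 498 500 496 498 497 494 496] [468 467 466 464 461 464 464 472 428 328 342 345 347 349 348 346 346 347
 350 349 346 346 351 355 351]
```

Call:
{"method": "run_rows", "body": {"plan": [{"dx":0.008,"dy":-0.023,"dz":0.04},{"dx":0.007,"dy":-0.023,"dz":0.04},{},{}]}}

```text
time_s: 12.92
eef_pos: [0.5171, 0.3775, 0.2033]
orientation: [[0.089, 0.996, 0.003], [0.996, -0.089, 0.001], [0.001, 0.003, -1.0]]
contact_force: [-1.0, -0.6, -0.2]
finger_gap: 0.0502
finger_force: 0.0
```

Run:
```python
from fl import *
np.set_printoptions(precision=4,suppress=True)
f0=pickle.load(open("fl1.pkl","rb"));f=grab("wrist","fl2");pickle.dump(f,open("fl2.pkl","wb"))
print([onz(f0,p,.035) for p in((262.2,78.5),(262.8,100),(265.4,180),(268.1,250),(268.7,268.5))])
s=robot.get_state();print(s["eef_pos"],s["orientation"][:,1])
for z in(.03,.035,.04): print(z,proj(f,onz(f0,(262.2,78.5),z)))
p=proj(f,onz(f0,(262.2,78.5),.035)).astype(int);print(p)
for dv in(30,60,90,120): print(p[1]+dv,p[0]-30,f["color"][p[1]+dv,p[0]-30:p[0]+30].sum(1))
print(f["color"][p[1]-12:p[1]+12,p[0]].sum(1))
```

```text
[array([0.5221, 0.4659, 0.035 ]), array([0.5204, 0.4481, 0.035 ]), array([0.514 , 0.3769, 0.035 ]), array([0.5082, 0.3077, 0.035 ]), array([0.5064, 0.2881, 0.035 ])]
[0.5177 0.3778 0.2038] [ 0.996  -0.0892  0.0046]
0.03 [308.8241  94.629 ]
0.035 [309.6046  94.8663]
0.04 [310.4105  95.1114]
[309  94]
124 279 [487 474 478 467 246 272 276 273 274 269 275 275 279 286 282 280 269 269
 273 274 284 287 273 273 440 478 467 462 469 476 473 468 467 472 480 477
 438 447 512 493 494 488 495 493 490 505 501 497 501 501 502 499 490 490
 487 467 483 493 500 493]
154 279 [432 479 471 470 412 401 257 267 270 270 273 271 272 279 280 278 275 270
 273 276 275 290 276 263 389 494 462 460 463 475 469 465 466 476 488 492
 449 385 506 487 481 481 485 485 483 498 494 485 492 488 495 490 477 486
 475 466 481 489 493 482]
184 279 [270 497 460 461 458 351 253 268 275 273 268 263 263 270 273 271 272 267
 274 269 265 276 275 270 328 478 458 458 460 466 463 465 461 469 479 477
 445 381 492 482 471 469 481 478 480 488 479 479 472 478 480 474 466 477
 472 471 478 484 476 470]
214 279 [358 299 479 457 450 236 253 262 263 264 264 257 259 257 262 266 261 262
 269 272 265 268 267 261 286 442 453 451 452 457 457 460 463 468 470 406
 453 378 474 467 462 459 475 471 474 473 469 467 459 465 469 459 465 476
 473 472 472 469 463 465]
[347 350 350 349 349 345 349 351 346 344 350 307 352 472 484 478 477 475
 478 477 477 475 473 472]
```

View pics/fl2.png

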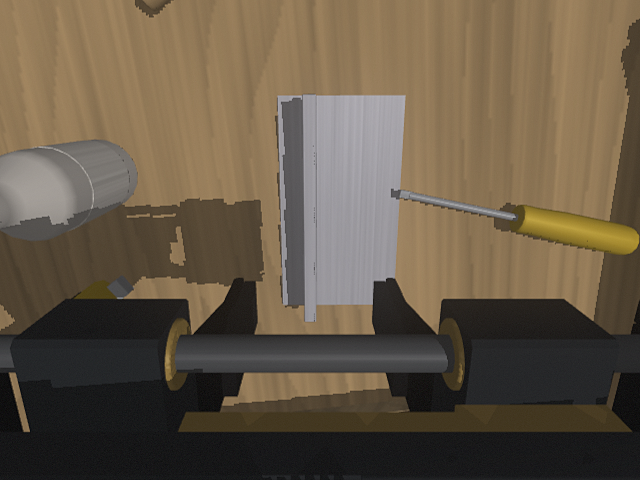

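The thin edge is at u≈404, the rib top at u 303–316 with its end at row 95 (matching z=0.035 in both views), and the screwdriver tip at (397,193) hangs over the edge. I'll descend and grip the rib, then slide back.

Call:
{"method": "run_rows", "body": {"plan": [{"dy":-0.0035,"dz":0.055},{"dz":0.055},{"dz":0.055},{"dz":0.006},{},{}]}}

```text
time_s: 13.72
eef_pos: [0.514, 0.3794, 0.0338]
orientation: [[0.088, 0.996, 0.006], [0.996, -0.088, 0.003], [0.003, 0.005, -1.0]]
contact_force: [0.4, 0.9, 0.2]
finger_gap: 0.0501
finger_force: 0.0
```

Call:
{"method": "run_rows", "body": {"plan": [{},{},{},{}], "aperture": 0.0, "grip_force": 50}}

```text
time_s: 14.22
eef_pos: [0.5115, 0.3783, 0.0306]
orientation: [[0.088, 0.996, -0.0], [0.996, -0.088, -0.0], [-0.0, -0.0, -1.0]]
contact_force: [0.3, 0.4, 0.2]
finger_gap: 0.0178
finger_force: 0.0
```

Call:
{"method": "run_rows", "body": {"plan": [{"dy":-0.004},{"dy":-0.006},{"dy":-0.006},{"dy":-0.006},{},{}]}}

```text
time_s: 14.98
eef_pos: [0.4884, 0.3804, 0.0306]
orientation: [[0.088, 0.996, -0.002], [0.996, -0.088, -0.0], [-0.0, -0.002, -1.0]]
contact_force: [-2.5, 1.2, 3.5]
finger_gap: 0.01
finger_force: 50.0
```

Run:
```python
from h import *
import pickle
f=grab("wrist","fl3");pickle.dump(f,open("fl3.pkl","wb"));s=robot.get_state();print(s["eef_pos"],s["orientation"][:,1])
```

```text
[0.48836364 0.38037924 0.0306294 ] [ 0.99612069 -0.08796736 -0.00230486]
```

View pics/fl3.png

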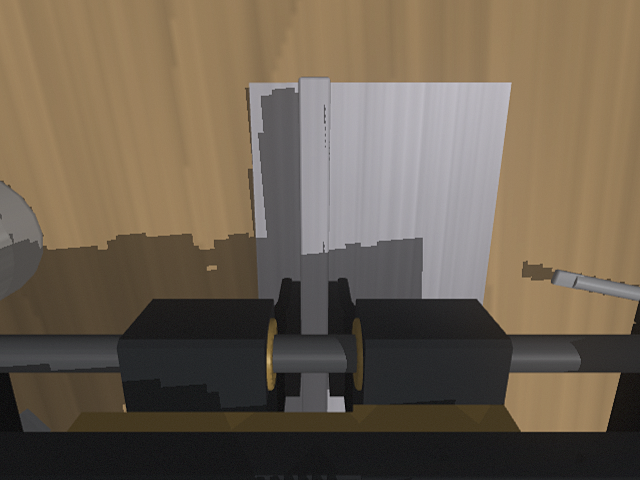

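The flashing is clear of the screwdriver (tip at (560,277), thin edge at u≈490–510), with its left end at row ~80 and the rib at u 300–329 in the jaws.

Call:
{"method": "run_rows", "body": {"plan": [{"dz":-0.055},{"dz":-0.06,"rz":-3.5},{"rz":-3.5},{},{}]}}

```text
time_s: 15.65
eef_pos: [0.4888, 0.3796, 0.1442]
orientation: [[-0.033, 0.999, -0.003], [0.999, 0.033, -0.002], [-0.001, -0.003, -1.0]]
contact_force: [0.2, 0.2, -2.8]
finger_gap: 0.0095
finger_force: 50.0
```

Run:
```python
from h import *
import pickle
np.set_printoptions(precision=4,suppress=True)
f=pickle.load(open("fl3.pkl","rb"))
e=onz(f,(314.5,77.5),.035);T=np.array([.4884,.3804]);y=np.array([.9961,-.088]);x=np.array([.088,.9961])
print(e,"rib end in tool x,y",(e[:2]-T)@x,(e[:2]-T)@y,"lead corner",[(onz(f,p,.003)[:2]-T)@np.array([x,y]).T for p in((511,83),(490,260))])
off=(e[:2]-T)@x-.09  # origin along tool x
O=np.array([.542,.1705]);ux=np.array([.9994,.0337]);uy=np.array([-.0337,.9994])
t=O-.063*ux-(.118+off)*uy
g=grab("wrist","lift");pickle.dump(g,open("lift.pkl","wb"))
s=robot.get_state();print(off,t,s["eef_pos"],s["orientation"],tool([*t,s["eef_pos"][2]]))
```

```text
[0.496  0.4687 0.035 ] rib end in tool x,y 0.08867020863405124 -0.00018744381642221125 lead corner [array([0.0887, 0.0745]), array([0.0168, 0.0754])]
-0.0013297913659487542 [0.483  0.0518] [0.4888 0.3796 0.1441] [[-0.0334  0.9994 -0.0027]
 [ 0.9994  0.0334 -0.0016]
 [-0.0015 -0.0028 -1.    ]] [-0.3275 -0.0168  0.0005]
```

Call:
{"method": "run_rows", "body": {"plan": [{"dx":-0.0545,"dy":-0.0028},{"dx":-0.0545,"dy":-0.0028},{"dx":-0.0545,"dy":-0.0028},{"dx":-0.0545,"dy":-0.0028},{"dx":-0.0545,"dy":-0.0028},{"dx":-0.0545,"dy":-0.0028},{},{}]}}

```text
time_s: 16.7
eef_pos: [0.4837, 0.0529, 0.145]
orientation: [[-0.033, 0.999, -0.001], [0.999, 0.033, 0.001], [0.001, -0.001, -1.0]]
contact_force: [0.7, 0.2, -1.6]
finger_gap: 0.01
finger_force: 50.0
```

Call:
{"method": "run_rows", "body": {"plan": [{"dz":0.05},{"dz":0.016},{},{},{}]}}

```text
time_s: 17.32
eef_pos: [0.4848, 0.0533, 0.0804]
orientation: [[-0.035, 0.999, 0.002], [0.999, 0.035, -0.0], [-0.0, 0.002, -1.0]]
contact_force: [0.2, -0.1, -1.5]
finger_gap: 0.0099
finger_force: 50.0
```

Run:
```python
from h import *
import pickle
f=grab("wrist","pre");pickle.dump(f,open("pre.pkl","wb"));s=robot.get_state();print(s["eef_pos"],s["orientation"][:,1])
```

```text
[0.48464143 0.05316269 0.08042406] [0.99939244 0.03479777 0.00196535]
```

View pics/pre.png

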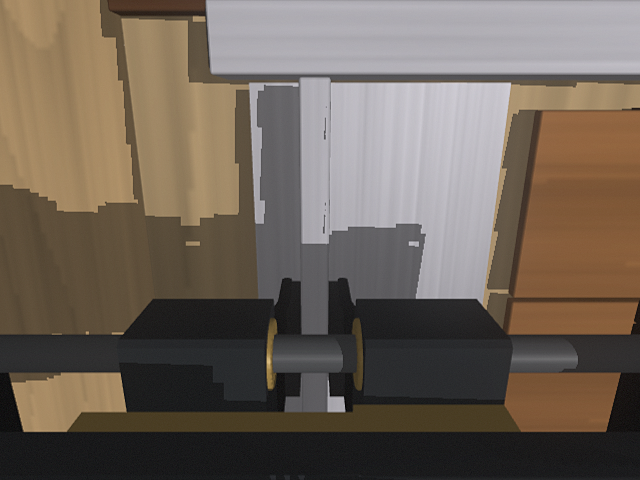

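The picture shows the straightedge inner edge at rows ~73–77, the flashing end just short of it at row 83, and the thin edge (511→490) parallel to the shingle edge (540→512). I'll lower it to light contact on the deck.

Call:
{"method": "run_rows", "body": {"plan": [{"dz":0.008},{"dz":0.004},{},{}]}}

```text
time_s: 17.88
eef_pos: [0.484, 0.0528, 0.0674]
orientation: [[-0.034, 0.999, -0.0], [0.999, 0.034, 0.0], [0.0, -0.0, -1.0]]
contact_force: [0.8, -0.1, -1.6]
finger_gap: 0.0095
finger_force: 50.0
```

Call:
{"method": "run_rows", "body": {"plan": [{"dz":0.001},{"dz":0.001},{"dz":0.0005},{},{}]}}

```text
time_s: 18.5
eef_pos: [0.4841, 0.0528, 0.0656]
orientation: [[-0.034, 0.999, 0.001], [0.999, 0.034, -0.0], [-0.0, 0.001, -1.0]]
contact_force: [-1.0, -0.3, 7.4]
finger_gap: 0.0096
finger_force: 50.0
```

Call:
{"method": "run_rows", "body": {"plan": [{"dz":-0.0005},{"dx":0.001},{"dx":0.001},{},{}]}}

```text
time_s: 19.12
eef_pos: [0.4843, 0.0548, 0.0656]
orientation: [[-0.034, 0.999, 0.001], [0.999, 0.034, -0.0], [-0.0, 0.001, -1.0]]
contact_force: [1.5, -1.4, 0.4]
finger_gap: 0.0096
finger_force: 50.0
```

Call:
{"method": "run_rows", "body": {"plan": [{"dx":0.001},{},{}]}}

```text
time_s: 19.5
eef_pos: [0.4843, 0.0553, 0.0656]
orientation: [[-0.035, 0.999, 0.001], [0.999, 0.035, -0.001], [-0.001, 0.001, -1.0]]
contact_force: [-0.1, -6.5, -0.1]
finger_gap: 0.0094
finger_force: 50.0
```

Call:
{"method": "run_rows", "body": {"plan": [{"dx":-0.0005,"dz":-0.0003},{"dy":0.006},{"dy":0.006},{"dy":0.006},{"dy":0.006},{}]}}

```text
time_s: 20.25
eef_pos: [0.4972, 0.0558, 0.0656]
orientation: [[-0.037, 0.999, -0.023], [0.999, 0.037, -0.0], [0.0, -0.023, -1.0]]
contact_force: [-14.5, -10.2, 11.6]
finger_gap: 0.0095
finger_force: 50.0
```

Call:
{"method": "run_rows", "body": {"plan": [{"dy":0.006},{"dy":0.006},{},{}]}}

```text
time_s: 20.75
eef_pos: [0.5136, 0.0564, 0.0655]
orientation: [[-0.036, 0.999, -0.014], [0.999, 0.036, -0.0], [0.0, -0.014, -1.0]]
contact_force: [-9.5, -6.7, 8.4]
finger_gap: 0.0101
finger_force: 49.9
```

Call:
{"method": "run_rows", "body": {"plan": [{"dx":-0.0005,"dz":-0.0008},{},{}]}}

```text
time_s: 21.12
eef_pos: [0.5201, 0.0565, 0.0664]
orientation: [[-0.034, 0.999, 0.0], [0.999, 0.034, 0.0], [0.0, 0.0, -1.0]]
contact_force: [0.6, 0.2, -1.0]
finger_gap: 0.0098
finger_force: 49.9
```

Run:
```python
from h import *
import pickle
f=grab("wrist");pickle.dump(f,open("mid.pkl","wb"));g=grab("scene")
a=f["color"][0:330];b=cv2.resize(g["color"][190:350,180:420],None,fx=2.6,fy=2.6,interpolation=cv2.INTER_CUBIC)[:270]
o=np.zeros((600,640,3),np.uint8);o[:330]=a;o[330:600,:624]=b[:,:624];cv2.imwrite("pics/mid.png",o[:,:,::-1])
```

```text
(no output)
```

View pics/mid.png

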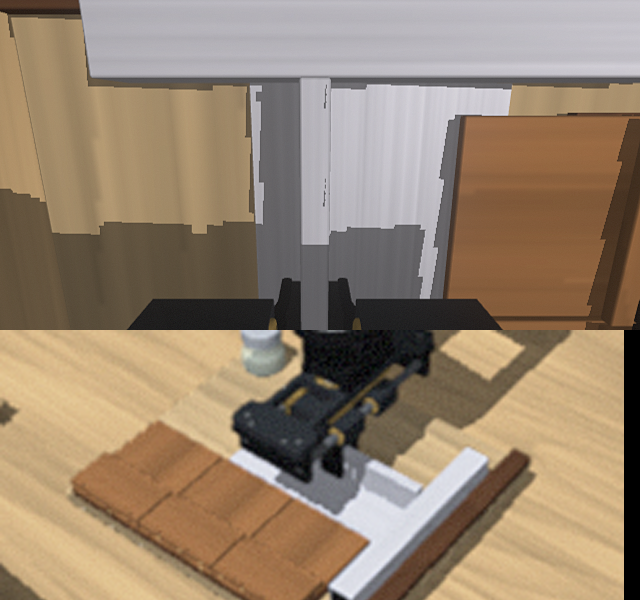

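The flange is clearly under the shingle: the visible strip stops at the shingle edge (455→440, y 115–300), the shingle lies down and the straightedge is still on the lip. The resistance was deck friction, so I continue with the load relieved.

Call:
{"method": "run_rows", "body": {"plan": [{"dy":0.004},{"dy":0.005},{"dy":0.005},{},{}]}}

```text
time_s: 21.85
eef_pos: [0.5337, 0.0566, 0.0666]
orientation: [[-0.034, 0.999, -0.0], [0.999, 0.034, 0.0], [0.0, -0.0, -1.0]]
contact_force: [0.9, -0.2, -1.4]
finger_gap: 0.0099
finger_force: 49.9
```

Call:
{"method": "run_rows", "body": {"plan": [{"dx":0.0005},{"dx":0.0005},{},{}]}}

```text
time_s: 22.35
eef_pos: [0.5338, 0.0571, 0.0667]
orientation: [[-0.035, 0.999, -0.0], [0.999, 0.035, -0.001], [-0.001, -0.0, -1.0]]
contact_force: [-0.2, -3.3, -1.1]
finger_gap: 0.0098
finger_force: 49.9
```

Call:
{"method": "run_rows", "body": {"plan": [{"dz":0.001},{"dz":0.0008},{},{},{}]}}

```text
time_s: 22.98
eef_pos: [0.534, 0.0571, 0.0655]
orientation: [[-0.035, 0.999, 0.0], [0.999, 0.035, -0.001], [-0.001, 0.0, -1.0]]
contact_force: [-1.7, -4.4, 4.4]
finger_gap: 0.0097
finger_force: 50.0
```

Run:
```python
from workcell import robot, vision, job
print([robot.get_state()["contact_force"].round(1)])
```

```text
[array([-1.7, -4.4,  4.4])]
```

Call:
{"method": "run_rows", "body": {"plan": [{"dz":0.0005},{},{},{}]}}

```text
time_s: 23.48
eef_pos: [0.5341, 0.0571, 0.0655]
orientation: [[-0.035, 0.999, 0.001], [0.999, 0.035, -0.001], [-0.001, 0.0, -1.0]]
contact_force: [-2.0, -5.7, 6.4]
finger_gap: 0.0095
finger_force: 50.0
```

Call:
{"method": "run_rows", "body": {"plan": [{"dz":0.0006},{},{},{}]}}

```text
time_s: 23.98
eef_pos: [0.5341, 0.0571, 0.0655]
orientation: [[-0.035, 0.999, 0.001], [0.999, 0.035, -0.001], [-0.001, 0.001, -1.0]]
contact_force: [-2.8, -6.0, 12.6]
finger_gap: 0.0097
finger_force: 50.0
```

Run:
```python
from h import *
F=[]
for i in range(10):
    f=grab("wrist") if i else grab("scene"); F.append(robot.get_state()["contact_force"][2].round(1))
    if not i: g=f
print(F)
b=cv2.resize(g["color"][190:350,180:420],None,fx=2.6,fy=2.6,interpolation=cv2.INTER_CUBIC)[:270]
o=np.zeros((600,640,3),np.uint8);o[:330]=f["color"][:330];o[330:600,:624]=b[:,:624];cv2.imwrite("pics/end.png",o[:,:,::-1])
s=robot.get_state();print(s["eef_pos"],s["contact_force"])
# insertion seen: shingle edge vs rib
```

```text
[np.float64(11.7), np.float64(11.7), np.float64(11.6), np.float64(12.7), np.float64(11.1), np.float64(11.9), np.float64(11.1), np.float64(12.1), np.float64(12.2), np.float64(11.5)]
[0.53405977 0.05712876 0.06545297] [-2.16225266 -5.43897394 11.46044166]
```

View pics/end.png

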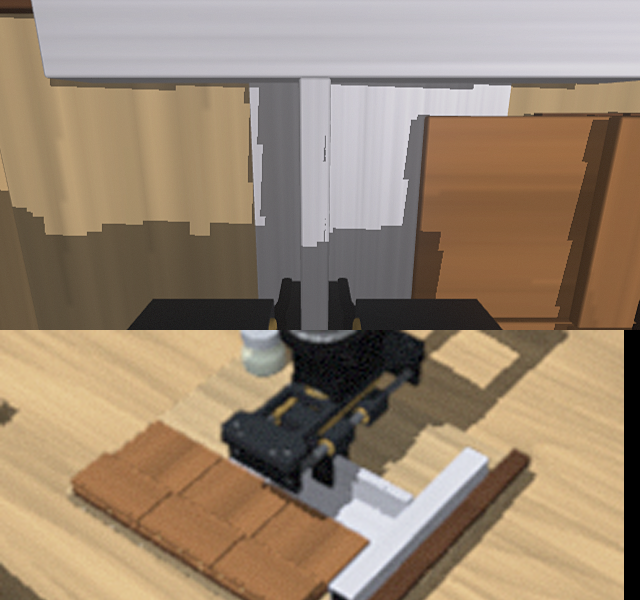

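The flashing end meets the straightedge at row ~80. About 42 mm of flange shows between the rib and the shingle edge (u≈422), so roughly 33 mm is inserted. The shingle lies flat and the push holds steady at about 11.7 N.

```bash
python3 -c "
from workcell import robot, vision, job
print(job.finish_job())"
```

```text
the job is handed in; nothing more can be done
None
```

The job is handed in at about 24.5 s: the straightedge lies released along the lip near its middle, the flashing's left end is against it, its thin edge is about 33 mm under the flat-lying shingle, and it is still gripped and pressed down at about 12 N.

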